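Spray the board with cleaner, then hold the fume extractor on boost

ROBOT

A 7-joint arm with a two-finger parallel gripper is mounted at the origin on the work surface. World frame = base frame: x ahead of the robot, y to its left, z up, the work surface at z = 0. Lengths are in m, angles in rad, forces in N, time in s.
With the tool pointing down it reaches from about 0.425 to 0.925 m from the base axis. Payload 6.8 kg.
Tool frame: the origin (TCP) lies at the very end of the fingers, on their centre line; the grasp point (between the pads) lies 19 mm behind it; z points along the fingers, y is the direction in which the jaws open and shut (so a half turn about z gives the same grasp; the last joint's range is limited). The gripper opens to 85 mm and grips with 20 to 120 N. Pads are 22 mm wide; open, the fingers measure 114 mm over their backs; the gripper's body (76 mm by 85 mm) begins 54 mm behind the grasp point. The pads swing forward as they close: fully open they stand 13 mm farther back than shut.
Start: joints at [-0.108, 0.477, 0.022, 1.555, -0.011, 1.109, -0.083], TCP at [0.675, 0, 0.231] pointing down, gripper open.
Joint ranges: [-2.96, 2.96], [-0.34, 2.1], [-1.41, 1.46], [0.24, 2.44], [-1.37, 4.51], [0.17, 1.92], [-2.96, 2.96]. Speed limits (rad/s): [2.39, 2.39, 3.14, 3.14, 3.14, 3.14, 3.14].

INTERFACE

Orientations are given as a unit quaternion [w, x, y, z].
In Python, from station import bot gives the robot as it stands.
- The arm moves only by the tool move_arm, never from a script. Its argument "commands" is text: rows parted by semicolons, each of 7 numbers parted by spaces: the opening, from 0 (shut) to 1 (fully open), then the shift along the tool's x, y, z in cm, then the turn, a rotation vector about the tool's x, y, z in degrees. In form: gripper tx ty tz rx ry rz; .... A call has 1 to 12 rows; each row shifts and turns the commanded pose from where the row before left it, along the tool's axes as they then stand; what a row does not reach is not made up. A row lasts 1/12 s, in which the tool goes at most 41.7 mm and 7.16 degrees, less where a joint would pass 70% of its speed; a pose out of reach is approached as far as the arm can. A call with a gripper value outside its range is refused whole. The fingers move at their own pace and stop on an object; "force" is the grip in N (left out, the last holds). Time passes only in rows, so rows that do not move let the fingers close. It gives the time, the measured TCP pose, the force and the opening at its end, in the units of the state.
- bot.get_obs(): the state, without advancing time (a new reading comes with each control period).
- bot.read_camera(name): name is "scene" or "side" or "wrist"; returns a dict with "img" (384x512x3 uint8, red, green, blue), "K" (3x3 intrinsics, pixels), "rvec" (rotation vector, rad) and "tvec" (3), from world to camera coordinates, as OpenCV has them; the wrist camera has in their place "hand_eye" (4x4, takes a point from camera to tool coordinates, whose origin is the TCP and whose axes are the flange's). Camera axes: x right, y down, z forward; pixel columns grow to the right and rows downward; lengths in m; the calibration is good to about 2 mm. A picture is of the moment at which its call begins: read the wrist's pose just before it. There is no depth.
- bot.hand_in(): hands the job in, once; it reports no verdict.
The state is a dict: "t": time; "q": joint angles; "joint_vel": joint speeds; "joint_torque": joint torques, N m; "eef_pos": TCP position; "tool_rot": TCP orientation; "contact_force": force on the tool from outside, world axes, zero at the start; "torque": the same for the moment, N m; "gripper_width": opening from 0.0 (shut) to 1.0 (fully open).
Only numpy, scipy, OpenCV 4.12 (cv2) and the standard library are available. Lean on these libraries where they do the work, as an engineer would, in place of code of your own. Each camera call takes 0.05 s, during which the arm holds its last target. There are 200 camera calls.

TASK

Spray the circuit board: press the nozzle cap of the clamped cleaner can all the way down and let it spring back up. Then clear the vapour: push the lever of the fume extractor's spring-return dial clockwise past its first two clicks to the third (three dots), no further, and finish the job still holding it there, because it flies back when let go. Leave everything else on the bench where it is.

Things in the scene. Friction and masses are not known exactly. Their poses are not given: they have to be found in the camera images.
- spray_stand: Fixed spray stand: dark steel base 190 x 100 x 10 mm, white and grey aerosol can (55 mm across) clamped upright, small green circuit board on a sloping rest. Origin: on the table under the can's axis; x points from the board (-x side, base reaches 130 mm) to the clamp column (49 mm behind the can's axis, 160 mm tall). It stands left or right of the robot's centre line.
- nozzle_top (a point): Centre of the top face of the can's nozzle cap, a plain white upright cylinder 24 mm across and 18 mm tall, 208 mm above the table when up; it moves with the cap. The cap sits on a short neck above the can's narrow shoulder.
- nozzle (a joint): How far the nozzle cap is pressed down, in m: 0 up, 0.006 fully down. Sprung: about 2 N to start, 6.5 N at the bottom; it rises by itself when freed.
- extractor: Fixed fume extractor: grey box 200 x 200 mm, top face 90 mm above the table, black grille slots on two opposite sides and a dial on its top. Origin: on the table under the box's centre; z up. It stands on the other side of the robot's centre line from the spray stand.
- dial_axis (a point): Point on the dial's upright axis (fixed to the box), 114 mm above the table, level with the middle of the lever; 30 mm from the box's centre along the box's +x. A bright block 14 mm high, 36 to 57 mm from the axis on the side away from the lever, holds the click ball; the lever never comes near it.
- lever_push (a point): Point inside the dial's lever, 55 mm out from the dial's axis, half-way up; turns with the dial, its x axis pointing along the lever away from the axis. The lever is a straight black bar 12 mm wide, from 102 to 128 mm above the table (12 mm free under it), reaching 75 mm from the axis, with a thin white line on top. Black hub 32 mm across at the axis, as high as the lever.
- dial (a joint): Turn of the dial in rad, growing clockwise from above: 0 at rest on its stop (lever over a short bar mark), clicks at 0.45 (one dot), 0.90 (two), 1.35 (three), end stop 1.85. A spring drives it back to 0 from anywhere: 0.16 N m at rest, 0.31 N m at the end; a sprung ball adds or takes up to 0.1 N m at ridges 0.17 rad before and after each click. No click holds the dial by itself.
- solder_reel_mid (a point): Bystander: reel of solder with two red flanges, 60 mm across, 40 mm tall, between the two machines; this point is its centre.
- flux_jar_mid (a point): Bystander: green jar 52 mm across, 44 mm tall, between the two machines; this point is its centre.
- multimeter_mid (a point): Bystander: yellow multimeter lying flat, 85 x 150 x 34 mm, behind the machines; this point is its centre.
- board_stack_mid (a point): Bystander: stack of green circuit boards, 100 x 130 x 31 mm, behind the machines; this point is its centre.
- wash_bottle_mid (a point): Bystander: white bottle 60 mm across, 130 mm tall, behind the machines; this point is half-way up it.
- parts_tray_mid (a point): Bystander: grey divided tray 100 x 140 x 35 mm, at the left front; this point is its centre.
- screwdriver_grip (a point): Bystander: screwdriver with an orange handle, 170 mm long, lying on the bench at the right front; this point is on its handle.

How it is judged:
By the outcome, as a careful person would: the job done as asked, in the order asked, and still so for the second after the job is handed in, while the arm keeps its last pose, push and grip.
It also fails if it takes over 42 s, if anything falls off the work surface, if the arm or the gripper's body presses on something with over 40 N, if the wrist force passes 120 N, or if a joint passes its speed limit or range.

## Working session

There is one attempt and no reset: what is moved stays moved. The work goes in short steps, Python scripts to look and compute and a tool call to move; the robot and the scene stay as the last step left them, time stands still between calls to the robot, and variables do not carry over. Pictures are saved under pics/ and viewed, about 8 in all and at most 12, crops included, and the job is handed in when it is done.

Besides the shell and the picture viewer there is one more tool, called as name(argument=value, ...) on one line, values as JSON. move_arm: Moves the arm, as the interface text tells. Its arguments: {"type":"object","properties":{"commands":{"type":"string"},"force":{"type":"number"}},"required":["commands"]}

```bash
ls; mkdir -p pics
cat > h.py <<'E'
import numpy as np,cv2,sys
from station import bot
def cam(n):
    c=bot.read_camera(n); return c
def ray(c,uv):
    R=cv2.Rodrigues(np.array(c["rvec"],float))[0];t=np.array(c["tvec"],float).ravel()
    d=R.T@np.linalg.inv(c["K"])@np.array([uv[0],uv[1],1.]);return -R.T@t,d
def plane(c,uv,z):
    o,d=ray(c,uv);return o+d*(z-o[2])/d[2]
def proj(c,P):
    return cv2.projectPoints(np.array(P,float).reshape(-1,3),np.array(c["rvec"],float),np.array(c["tvec"],float),np.array(c["K"],float),None)[0].reshape(-1,2)
E
python3 - <<'E'
from h import *
import pickle
print(bot.get_obs())
D={}
for n in("scene","side"):
    c=cam(n);D[n]=c;print(n,np.array(c["K"]).round(1).tolist(),ray(c,(256,192)))
    cv2.imwrite(f"pics/{n}0.png",cv2.resize(c["img"][:,:,::-1],(768,576),interpolation=cv2.INTER_CUBIC))
pickle.dump(D,open("d0.pkl","wb"))
E
```

```text
pics
{'t': 0.0, 'q': array([-0.10812807,  0.47780253,  0.02234827,  1.5564531 , -0.01151655,
        1.10931832, -0.08309862]), 'joint_vel': array([-0.00196673,  0.00039464,  0.00155843,  0.00019271,  0.00072504,
       -0.00048157, -0.0005832 ]), 'joint_torque': array([-5.45967814e-04, -5.96443820e+01,  1.60769675e+00, -2.81194621e+01,
        1.24063640e-02,  9.39900521e-03,  2.20753498e-05]), 'eef_pos': array([6.74399916e-01, 2.83958385e-06, 2.30323566e-01]), 'tool_rot': array([-6.08615380e-04,  7.07093724e-01,  7.07119231e-01, -6.98654194e-04]), 'contact_force': array([1.12849414, 0.24271561, 0.24356492]), 'torque': array([-0.03130998, -0.00171599,  0.00827161]), 'gripper_width': 0.9996853230083625}
scene [[448.8, 0.0, 254.6], [0.0, 448.8, 189.1], [0.0, 0.0, 1.0]] (array([ 1.23127798, -1.11625021,  0.9709678 ]), array([-0.42157976,  0.71681728, -0.55542219]))
side [[346.6, 0.0, 254.9], [0.0, 346.6, 195.6], [0.0, 0.0, 1.0]] (array([ 0.22425057, -1.11529758,  0.90298809]), array([ 0.25441668,  0.802612  , -0.53963461]))
```

View pics/scene0.png

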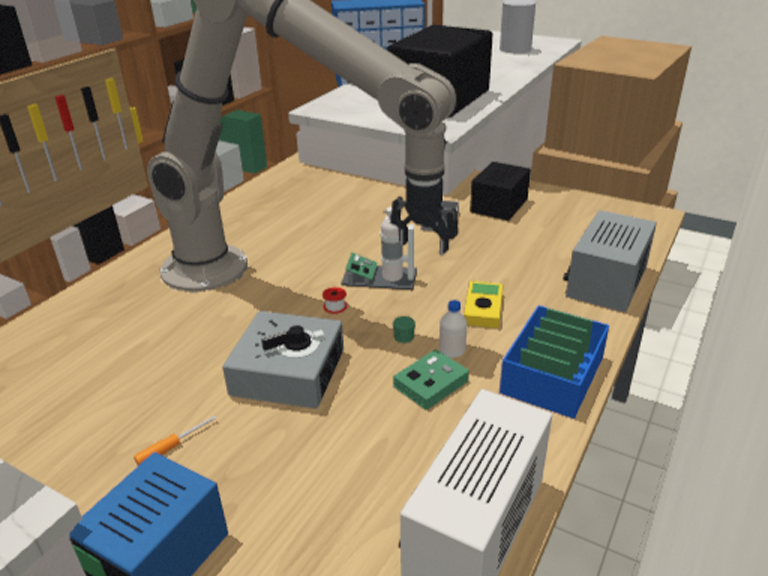

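View pics/side0.png

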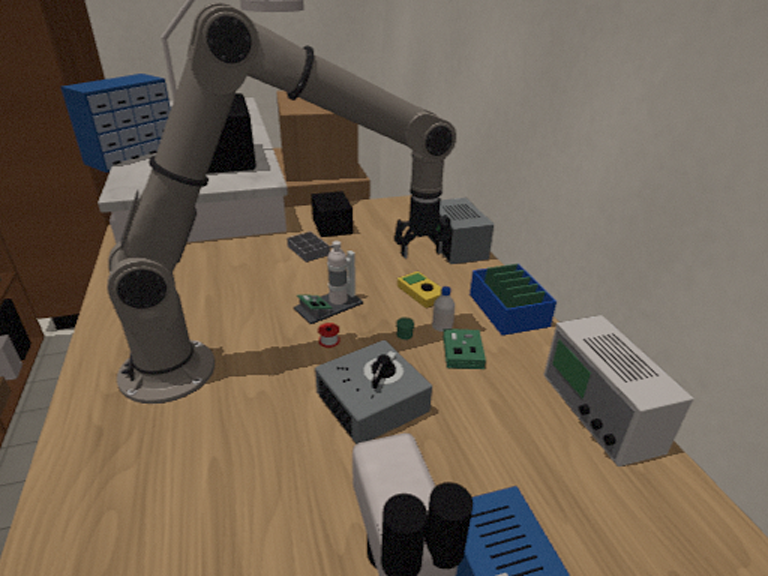

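The scene view shows the extractor at about (285,355), its dial hub near (297,340) and the can at (392,245). The side view shows the cap at (337,247) and the hub near (382,372). Next I'll zoom in on all four spots in one picture.

Run:
```python
from h import *
import pickle
D=pickle.load(open("d0.pkl","rb"))
def crop(n,x,y,w,h): return cv2.resize(D[n]["img"][y:y+h,x:x+w,::-1],(400,300),interpolation=cv2.INTER_NEAREST)
# each crop 80x60 px, x5
a=np.vstack([np.hstack([crop("scene",155,195,80,60),crop("side",205,225,80,60)]),np.hstack([crop("scene",220,130,80,60),crop("side",190,150,80,60)])])
cv2.imwrite("pics/crop0.png",a)
```

```text
(no output)
```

View pics/crop0.png

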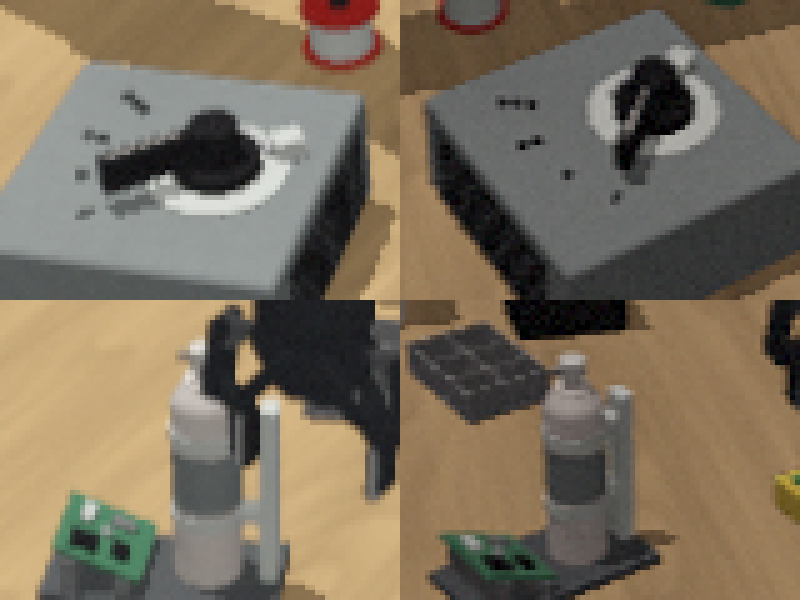

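Run:
```python
from h import *
import pickle
D=pickle.load(open("d0.pkl","rb"));S=D["scene"];T=D["side"]
f=lambda c,uv,z:plane(c,uv,z).round(4)
for n,a in dict(cornA=(172.,207.4),cornB=(228,214.4),cornC=(209,251.6)).items(): print("sc",n,f(S,a,.09))
for n,a in dict(cA=(210.6,246),cB=(256,227),cC=(238,280.6)).items(): print("sd",n,f(T,a,.09))
for n,a,b in(("bar",(172,237.4),(248,264.4)),("one",(171.4,230),(238.6,259.8)),("two",(174,222),(231,253.6)),("three",(182,215.4),(228.4,245.4))): print(n,f(S,a,.09),f(T,b,.09))
print("ring sd",f(T,(255.4,247),.09))
print("hub top",f(S,(197.6,218.6),.128),f(T,(256.5,240),.128))
print("noz",f(S,(259,139),.208),f(T,(224.4,161.4),.208))
# column top z .16
print("col",f(S,(274,150.5),.16),f(T,(234,168),.16))
```

```text
sc cornA [ 0.3569 -0.1933  0.09  ]
sc cornB [ 0.5465 -0.1378  0.09  ]
sc cornC [ 0.5962 -0.3198  0.09  ]
sd cA [ 0.3539 -0.2002  0.09  ]
sd cB [ 0.5374 -0.1395  0.09  ]
sd cC [ 0.4066 -0.3807  0.09  ]
bar [ 0.4574 -0.3195  0.09  ] [ 0.4555 -0.321   0.09  ]
one [ 0.4326 -0.2914  0.09  ] [ 0.4311 -0.2921  0.09  ]
two [ 0.4139 -0.2546  0.09  ] [ 0.4136 -0.2563  0.09  ]
three [ 0.415  -0.2137  0.09  ] [ 0.4144 -0.2133  0.09  ]
ring sd [ 0.5033 -0.246   0.09  ]
hub top [ 0.5038 -0.2431  0.128 ] [ 0.504  -0.2536  0.128 ]
noz [0.4867 0.1821 0.208 ] [0.4906 0.1852 0.208 ]
col [0.5367 0.2068 0.16  ] [0.5367 0.2033 0.16  ]
```

move_arm(commands="0 2.6 -2.6 -0.5 0 0 0; 0 2.6 -2.6 -0.5 0 0 0; 0 2.6 -2.6 -0.5 0 0 0; 0 2.6 -2.6 0 0 0 0; 0 2.6 -2.6 0 0 0 0; 0 2.6 -2.6 0 0 0 0; 0 2.8 -3 0 0 0 0; 0 0 0 0 0 0 0; 0 0 0 0 0 0 0")

```text
t: 0.85
eef_pos: [0.4872, 0.186, 0.2463]
tool_rot: [-0.0, 0.705, 0.709, -0.0]
contact_force: [0.8, 0.0, -0.3]
gripper_width: -0.0
```

Run:
```python
from h import *
import pickle
o=bot.get_obs();print(o['t'],o['eef_pos'],o['tool_rot'],o['contact_force'],o['gripper_width'])
D={n:cam(n) for n in("scene","side","wrist")};print(np.array(D["wrist"]["hand_eye"]).round(3).tolist(),D["wrist"]["K"])
pickle.dump((o,D),open("d1.pkl","wb"))
w=cv2.resize(D["wrist"]["img"],(400,300))
def crop(n,x,y,w,h): return cv2.resize(D[n]["img"][y:y+h,x:x+w],(400,300),interpolation=cv2.INTER_NEAREST)
p=proj(D["scene"],[.4885,.1837,.208])[0];q=proj(D["side"],[.4885,.1837,.208])[0];print(p,q)
a=np.hstack([crop("scene",int(p[0])-40,int(p[1])-30,80,60),crop("side",int(q[0])-40,int(q[1])-30,80,60)])
cv2.imwrite("pics/n1.png",np.vstack([a,np.hstack([w,w*0])])[:,:,::-1])
```

```text
0.85 [0.48723993 0.1860255  0.24630811] [-2.84727639e-04  7.05280573e-01  7.08928223e-01 -7.97813560e-05] [ 0.83506426  0.00677957 -0.33199702] -7.057248144489799e-06
[[-0.001, -0.948, -0.318, 0.081], [1.0, -0.0, -0.002, 0.001], [0.002, -0.318, 0.948, -0.142], [0.0, 0.0, 0.0, 1.0]] [[296.89812915   0.         253.19018659]
 [  0.         296.89812915 196.04026284]
 [  0.           0.           1.        ]]
[259.62326822 138.92741368] [223.99228321 161.61789396]
```

View pics/n1.png

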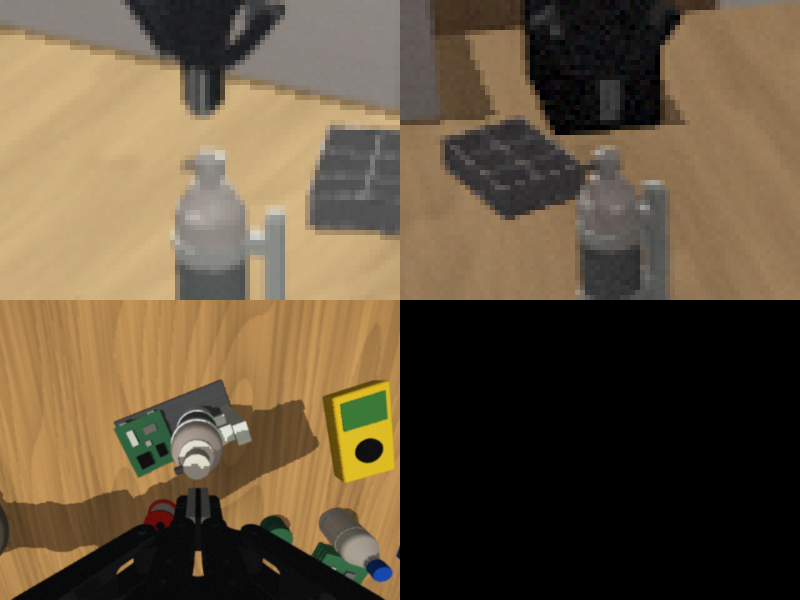

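The cap top shows at about (212,155) in the scene crop, (605,152) in the side crop and (196,463) in the wrist picture. I'll triangulate it from these views.

Run:
```python
from h import *
import pickle
from scipy.spatial.transform import Rotation as R
o,D=pickle.load(open("d1.pkl","rb"))
q=o['tool_rot'];Rt=R.from_quat([q[1],q[2],q[3],q[0]]).as_matrix()
W=D["wrist"];H=np.array(W["hand_eye"])
g=W["img"].astype(int)[185:240,215:290].sum(2);m=(g>500).astype(np.uint8)
for y in range(0,55,2): print(y+185,''.join('#' if v>600 else '+' if v>500 else '.' for v in g[y]))
def wp(uv,z):
    d=Rt@H[:3,:3]@np.linalg.inv(W["K"])@[uv[0],uv[1],1];c=o['eef_pos']+Rt@H[:3,3];return c+d*(z-c[2])/d[2]
for uv in [(250.9,207),(250.9,209),(250.9,205)]: print(wp(uv,.208).round(4))
print(plane(D["scene"],(219+212/5,108+154/5),.208),plane(D["side"],(183+205.5/5,131+152/5),.208))
```

```text
185 .....................++############################+.......................
187 ....................+###########++++++++++++++++++++++.....................
189 ..................+############+......................++...................
191 .................+##########+..............................................
193 ................+########+.................................................
195 ...............+#######+...................................................
197 ..............+#######+....................................................
199 ..............+######+.......+#############+...............................
201 ..........................+####################+...........................
203 .......................+#########################+.........................
205 ......................############################+........................
207 .....................+##############################+......................
209 ....................+#########+++++++++#############+......................
211 ...................+#########+.........##############+..
[... 578 characters left out ...]
.
227 ...........................................................................
229 ...........................................................................
231 ...........................................................................
233 ...........................................................................
235 ...........................................................................
237 ...........................................................................
239 ...........................................................................
[0.486  0.1993 0.208 ]
[0.486  0.1979 0.208 ]
[0.486  0.2007 0.208 ]
[0.49388622 0.18761698 0.208     ] [0.48937257 0.18554216 0.208     ]
```

Run:
```python
from h import *
import pickle
o,D=pickle.load(open("d1.pkl","rb"))
c=D["wrist"]["img"][180:255,205:305,::-1]
c=np.clip(c.astype(float)*1.3,0,255).astype(np.uint8)
cv2.imwrite("pics/w1.png",cv2.resize(c,(800,600),interpolation=cv2.INTER_NEAREST))
```

```text
(no output)
```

View pics/w1.png

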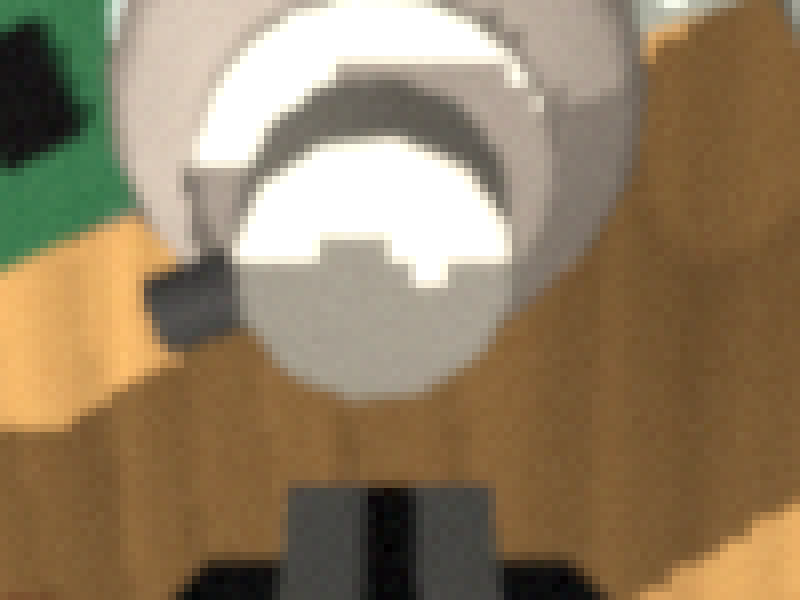

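The zoomed wrist view puts the cap's top disc at wrist pixel (251.4, 213.4), about (0.487, 0.194). The two far views give y ≈ 0.187, so I'll aim at y = 0.191, which is well inside the 12 mm cap radius. Next I'll descend and watch the force.

move_arm(commands="0 0.5 0.1 1 0 0 0; 0 0 0 1.3 0 0 0; 0 0 0 0.9 0 0 0; 0 0 0 0.2 0 0 0; 0 0 0 0.2 0 0 0; 0 0 0 0.2 0 0 0; 0 0 0 0 0 0 0")

```text
t: 1.58
eef_pos: [0.4904, 0.1889, 0.2084]
tool_rot: [0.0, 0.707, 0.707, 0.0]
contact_force: [-0.2, 0.5, 0.7]
gripper_width: 0.002
```

move_arm(commands="0 0.2 -0.1 0 0 0 0; 0 0 0 0.2 0 0 0; 0 0 0 0.2 0 0 0; 0 0 0 0.2 0 0 0; 0 0 0 0 0 0 0")

```text
t: 2.0
eef_pos: [0.4893, 0.1916, 0.2027]
tool_rot: [0.0, 0.707, 0.707, 0.001]
contact_force: [-1.7, 1.6, 5.0]
gripper_width: -0.005
```

move_arm(commands="0 0 0 0.2 0 0 0; 0 0 0 0.1 0 0 0; 0 0 0 0 0 0 0")

```text
t: 2.25
eef_pos: [0.4895, 0.1916, 0.2019]
tool_rot: [0.0, 0.707, 0.707, 0.001]
contact_force: [-6.9, -2.3, 21.3]
gripper_width: 0.001
```

move_arm(commands="0 0 0 0 0 0 0; 0 0 0 -2 0 0 0; 0 0 0 -3 0 0 0; 0 0 0 0 0 0 0; 0 0 0 0 0 0 0")

```text
t: 2.67
eef_pos: [0.4899, 0.1914, 0.2507]
tool_rot: [0.001, 0.707, 0.707, 0.002]
contact_force: [-0.8, 0.2, 0.0]
gripper_width: 0.002
```

Run:
```python
from h import *
D={n:cam(n) for n in("scene","side")};import pickle
d1=pickle.load(open("d1.pkl","rb"))[1]
for n in D:
    p=proj(D[n],[.489,.191,.204])[0].round().astype(int)
    s=np.s_[p[1]-4:p[1]+14,p[0]-6:p[0]+7]
    print(n,np.abs(D[n]["img"][s].astype(int)-d1[n]["img"][s]).mean().round(1))
```

```text
scene 4.8
side 5.2
```

move_arm(commands="0 -3.8 0 0 0 0 0; 0 -3.8 0 0 0 0 0; 0 -3.8 0 0 0 0 0; 0 -3.8 0 0 0 0 0; 0 -3.8 0 0 0 0 0; 0 -3.8 0 0 0 0 0; 0 -3.8 0 0 0 0 0; 0 -3.8 0 0 0 0 0; 0 -3.8 0 0 0 0 0; 0 -3.8 0 0 0 0 0; 0 -3.8 0 0 0 0 0; 0 -3.8 0 0 0 0 0")

```text
t: 3.77
eef_pos: [0.4879, -0.2666, 0.2479]
tool_rot: [-0.001, 0.707, 0.707, -0.001]
contact_force: [0.1, 0.3, -0.6]
gripper_width: 0.002
```

move_arm(commands="0 -3.8 0.5 0 0 0 0; 0 0 0 0 0 0 -7.1; 0 0 0 0 0 0 -7.1; 0 0 0 0 0 0 -7.1; 0 0 0 0 0 0 -7.1; 0 0 0 0 0 0 -7.1; 0 0 0 0 0 0 -7.1; 0 0 0 0 0 0 -7.1; 0 0 0 0 0 0 -6.8; 0 0 0 0 0 0 0; 0 0 0 0 0 0 0")

```text
t: 4.68
eef_pos: [0.4934, -0.3028, 0.2481]
tool_rot: [-0.001, 0.29, 0.957, 0.0]
contact_force: [-0.2, 0.2, -0.0]
gripper_width: -0.002
```

```bash
cat > w.py <<'E'
from h import *
from scipy.spatial.transform import Rotation as R
def wrist():
    o=bot.get_obs();W=bot.read_camera("wrist");q=o['tool_rot'];Rt=R.from_quat([q[1],q[2],q[3],q[0]]).as_matrix();return o,W,Rt
def wp(o,W,Rt,uv,z):
    H=np.array(W["hand_eye"]);d=Rt@H[:3,:3]@np.linalg.inv(W["K"])@[uv[0],uv[1],1];c=o['eef_pos']+Rt@H[:3,3];return c+d*(z-c[2])/d[2]
E
python3 - <<'E'
from w import *
import pickle
r=wrist();pickle.dump(r,open("d2.pkl","wb"));o=r[0];print(o['t'],o['eef_pos'],o['q'].round(2),r[2].round(2).tolist())
cv2.imwrite("pics/w2.png",cv2.resize(r[1]["img"][:,:,::-1],(768,576)))
E
```

```text
4.6833 [ 0.49339017 -0.30280214  0.24810585] [ 0.38  0.3   0.07  1.78 -0.02  1.07  1.45] [[-0.83, 0.56, -0.0], [0.56, 0.83, 0.0], [0.0, -0.0, -1.0]]
```

View pics/w2.png

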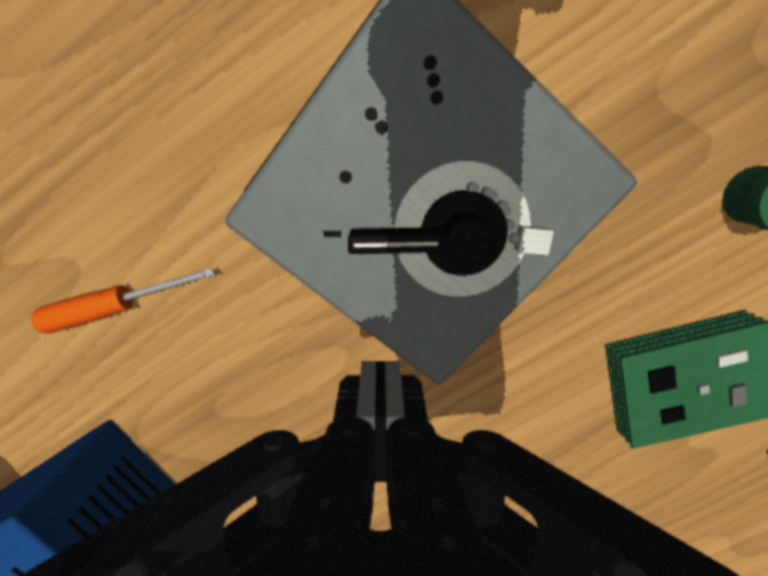

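The wrist view shows the dial ring centred at about (462,229), the lever line from (357,244) to (438,243), its bar mark at (332,234), and three dots at (430,62) to (437,98).

Run:
```python
from w import *
import pickle
o,W,Rt=pickle.load(open("d2.pkl","rb"));f=lambda u,v,z:wp(o,W,Rt,(u/1.5,v/1.5),z)
A=f(462,229,.091);print("ring",A);print("hub",f(466,231,.128))
a,b=f(357,244,.128),f(438,243,.128);print("lever",a,b)
for A in(A,np.array([.504,-.25,0])):
  for n,p in dict(lev=a,bar=f(332,234,.09),one=f(346,177,.09),two=f(376,121,.09),three=f(433,80,.09)).items():
    d=p-A;print(n,p.round(4),np.degrees(np.arctan2(d[1],d[0]))%360,np.hypot(d[0],d[1]))
d=a-b;print(np.degrees(np.arctan2(d[1],d[0]))%360)
for n,u,v in(("c1",227,220),("c2",440,383),("c3",636,182)):print(n,f(u,v,.09))
```

```text
ring [ 0.50079163 -0.2418092   0.091     ]
hub [ 0.49395916 -0.24246632  0.128     ]
lever [ 0.46456195 -0.3005237   0.128     ] [ 0.49091261 -0.25999089  0.128     ]
lev [ 0.4646 -0.3005  0.128 ] 238.3234091326791 0.06899261726144237
bar [ 0.455  -0.3169  0.09  ] 238.5872180208268 0.08794972969715853
one [ 0.4296 -0.2874  0.09  ] 212.59875972129777 0.08456174227831706
two [ 0.4121 -0.2521  0.09  ] 186.5899159156438 0.08924973517597852
three [ 0.4121 -0.21    0.09  ] 160.26555995074028 0.0942313138284333
lev [ 0.4646 -0.3005  0.128 ] 232.02492541096123 0.06409371187579409
bar [ 0.455  -0.3169  0.09  ] 233.74011880261244 0.08292819908340779
one [ 0.4296 -0.2874  0.09  ] 206.6528758140937 0.08330000932541475
two [ 0.4121 -0.2521  0.09  ] 181.27938132296282 0.09189134284990326
three [ 0.4121 -0.21    0.09  ] 156.475102098148 0.1002362346420452
236.97181766050562
c1 [ 0.40797744 -0.37007878  0.09      ]
c2 [ 0.5931704  -0.31527097  0.09      ]
c3 [ 0.5375739  -0.13149225  0.09      ]
```

move_arm(commands="0 -1 -0.3 0 0 0 0; 0 0 0 3.5 0 0 0; 0 0 0 3.5 0 0 0; 0 0 0 3.5 0 0 0; 0 0 0 2.5 0 0 0; 0 0 0 1 0 0 0; 0 0 0 0 0 0 0; 0 0 0 0 0 0 0")

```text
t: 5.4
eef_pos: [0.5014, -0.3116, 0.1098]
tool_rot: [0.0, 0.289, 0.957, -0.0]
contact_force: [-0.4, -0.1, 0.2]
gripper_width: 0.003
```

move_arm(commands="0 0.3 0 0 0 0 0; 0 0.3 0 0 0 0 0; 0 0.3 0 0 0 0 0; 0 0 0 0 0 0 0")

```text
t: 5.73
eef_pos: [0.493, -0.3059, 0.1104]
tool_rot: [0.001, 0.288, 0.958, -0.0]
contact_force: [0.7, 0.2, -0.3]
gripper_width: 0.0
```

move_arm(commands="0 0.2 0 0 0 0 0; 0 0.2 0 0 0 0 0; 0 0.2 0 0 0 0 0; 0 0.1 0 0 0 0 0; 0 0 0 0 0 0 0")

```text
t: 6.15
eef_pos: [0.4871, -0.302, 0.1093]
tool_rot: [-0.0, 0.288, 0.958, 0.0]
contact_force: [0.3, -0.6, 0.0]
gripper_width: 0.003
```

move_arm(commands="0 0.2 0 0 0 0 0; 0 0.1 0 0 0 0 0; 0 0 0 0 0 0 0")

```text
t: 6.4
eef_pos: [0.4848, -0.3005, 0.1093]
tool_rot: [0.0, 0.288, 0.958, -0.0]
contact_force: [0.6, 0.8, 0.7]
gripper_width: -0.003
```

move_arm(commands="0 0.2 0 0 0 0 0; 0 0.1 0 0 0 0 0; 0 0 0 0 0 0 0")

```text
t: 6.65
eef_pos: [0.4827, -0.2993, 0.1095]
tool_rot: [0.001, 0.288, 0.958, -0.0]
contact_force: [2.8, -2.3, -1.5]
gripper_width: 0.002
```

Contact is made at about 3.6 N, which matches the rest torque. Next I'll follow the arc in small turns about the axis.

move_arm(commands="0 0.39 -0.09 0 0 0 4; 0 0.39 -0.09 0 0 0 4; 0 0.39 -0.09 0 0 0 4; 0 0.39 -0.09 0 0 0 4; 0 0.39 -0.09 0 0 0 4; 0 0.39 -0.09 0 0 0 4; 0 0 0 0 0 0 0")

```text
t: 7.23
eef_pos: [0.4615, -0.287, 0.1095]
tool_rot: [0.0, 0.482, 0.876, -0.0]
contact_force: [0.1, -2.7, 0.4]
gripper_width: 0.002
```

move_arm(commands="0 0.39 -0.09 0 0 0 4; 0 0.39 -0.09 0 0 0 4; 0 0.39 -0.09 0 0 0 4; 0 0.39 -0.09 0 0 0 4; 0 0.39 -0.09 0 0 0 4; 0 0.39 -0.09 0 0 0 4; 0 0 0 0 0 0 0")

```text
t: 7.82
eef_pos: [0.4471, -0.2672, 0.1093]
tool_rot: [-0.001, 0.653, 0.757, -0.0]
contact_force: [-0.6, -1.4, -0.3]
gripper_width: -0.0
```

Run:
```python
from w import *
import pickle
r=wrist();pickle.dump(r,open("d3.pkl","wb"));o=r[0];print(o['t'],o['eef_pos'],r[2].round(2).tolist())
cv2.imwrite("pics/w3.png",cv2.resize(r[1]["img"][:,:,::-1],(768,576)))
```

```text
7.8167 [ 0.44714565 -0.2672468   0.10925534] [[-0.15, 0.99, -0.0], [0.99, 0.15, 0.0], [0.0, -0.0, -1.0]]
```

View pics/w3.png

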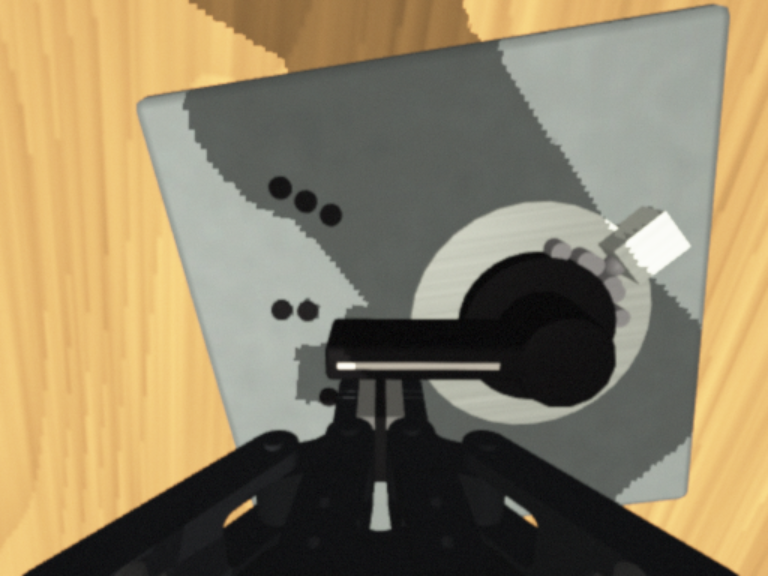

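The lever lies flush along the fingertips at row ≈366, between the one dot at (328,397) and the two dots at (295,310). I'll measure its angle against the marks.

```bash
cat > ang.py <<'E'
from w import *
def report(r,ring,l0,l1,marks):
    f=lambda p,z:wp(*r,(p[0]/1.5,p[1]/1.5),z)
    an=lambda d:np.degrees(np.arctan2(d[1],d[0]))%360
    A=f(ring,.091);a,b=f(l0,.128),f(l1,.128);print("A",A.round(4),"lever line",an(a-b).round(1),"tip-A",an(a-A).round(1),"y-axis",an(-r[2][:,1]).round(1))
    for n,p in marks.items(): d=f(p,.09)-A;print(n,an(d).round(1),np.hypot(d[0],d[1]).round(4))
E
python3 - <<'E'
from ang import *
import pickle
report(pickle.load(open("d3.pkl","rb")),(532,312),(337,367),(500,366),dict(one=(328,397),two=(295,310),three=(306,202)))
E
```

```text
A [ 0.5021 -0.2387  0.091 ] lever line 188.9 tip-A 191.7 y-axis 188.5
one 213.9 0.0883
two 188.2 0.0911
three 162.3 0.0943
```

move_arm(commands="0 0.39 -0.09 0 0 0 4; 0 0.39 -0.09 0 0 0 4; 0 0.39 -0.09 0 0 0 4; 0 0.39 -0.09 0 0 0 4; 0 0.39 -0.09 0 0 0 4; 0 0.39 -0.09 0 0 0 4; 0 0.39 -0.09 0 0 0 4; 0 0 0 0 0 0 0; 0 0 0 0 0 0 0")

```text
t: 8.62
eef_pos: [0.443, -0.2396, 0.1091]
tool_rot: [-0.001, 0.815, 0.579, -0.0]
contact_force: [-1.8, -0.9, -0.3]
gripper_width: 0.003
```

Run:
```python
from w import *
import pickle
r=wrist();pickle.dump(r,open("d4.pkl","wb"));o=r[0];print(o['t'],o['eef_pos'],r[2].round(3).tolist())
cv2.imwrite("pics/w4.png",cv2.resize(r[1]["img"][:,:,::-1],(768,576)))
```

```text
8.6167 [ 0.44304028 -0.23957764  0.10905209] [[0.33, 0.944, -0.001], [0.944, -0.33, 0.001], [0.0, -0.001, -1.0]]
```

View pics/w4.png

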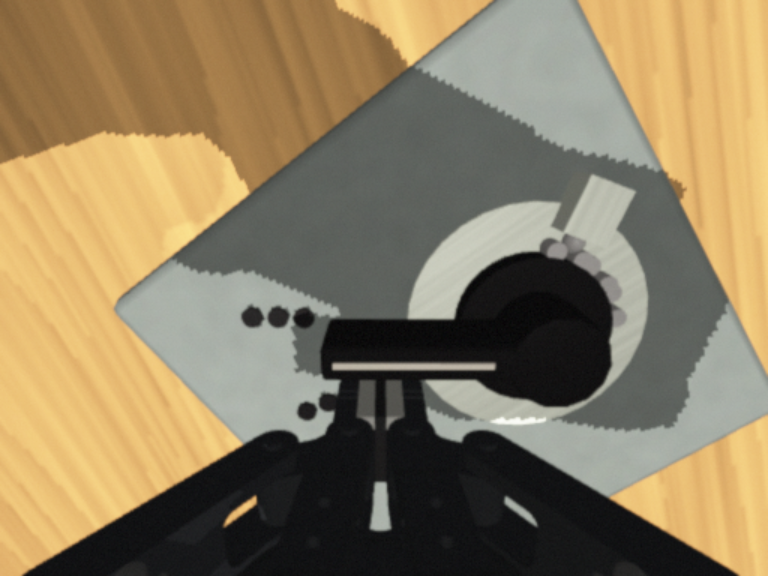

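Run:
```python
from ang import *
import pickle
r=pickle.load(open("d4.pkl","rb"))
report(r,(528,312),(332,367),(495,366),dict(two=(317,406),three=(278,317)))
f=lambda p:wp(*r,(p[0]/1.5,p[1]/1.5),.09)
d=f((252,316.5))-f((304,317.5));print("dots dir",np.degrees(np.arctan2(d[1],d[0])))
A=f((528,312));
# block: inner end/outer end mid on top z=.104
g=lambda p:wp(*r,(p[0]/1.5,p[1]/1.5),.104)
d=g((613,183))-g((577,236));print("block dir+180",np.degrees(np.arctan2(d[1],d[0]))+180)
```

```text
A [ 0.5038 -0.2392  0.091 ] lever line 161.2 tip-A 164.0 y-axis 160.8
two 187.7 0.093
three 162.2 0.0963
dots dir 159.57575063563687
block dir+180 222.74425709818195
```

move_arm(commands="0 0.15 -0.03 0 0 0 1.5; 0 0 0 0 0 0 0; 0 0 0 0 0 0 0; 0 0 0 0 0 0 0")

```text
t: 9.0
eef_pos: [0.4432, -0.2389, 0.1092]
tool_rot: [-0.0, 0.824, 0.567, -0.0]
contact_force: [-2.8, -3.7, -0.6]
gripper_width: 0.001
```

Run:
```python
from ang import *
r=wrist();o=r[0];print(o['t'],o['eef_pos'],o['contact_force'],"yaw",np.degrees(np.arctan2(-r[2][1,1],-r[2][0,1]))%360)
# lever white line: bright thin row on the lever
g=r[1]["img"].astype(int).sum(2);sub=g[232:256,215:335]
ys,xs=np.where(sub>330);print(len(xs),np.polyfit(xs+215,ys+232,1))
D={n:cam(n) for n in("scene","side")}
for n in D: print(n,proj(D[n],[.45,-.23,.12])[0])
import pickle;d0=pickle.load(open("d0.pkl","rb"));d1=pickle.load(open("d1.pkl","rb"))[1]
def crop(n,x,y,w,h): return cv2.resize(D[n]["img"][y:y+h,x:x+w],(400,300),interpolation=cv2.INTER_NEAREST)
a=np.hstack([crop("scene",120,120,200,150),crop("side",170,140,200,150)])
b=np.hstack([crop("scene",155,195,80,60),crop("side",205,225,80,60)])
cv2.imwrite("pics/f.png",np.vstack([a,b])[:,:,::-1]);cv2.imwrite("pics/w5.png",r[1]["img"][:,:,::-1])
```

```text
9.0 [ 0.4431879 -0.2389215  0.1091684] [-2.77121181 -3.69285065 -0.60043741] yaw 159.06885476538739
633 [1.24236402e-02 2.42463647e+02]
scene [186.56415619 213.65135346]
side [239.42959999 240.11434198]
```

View pics/f.png

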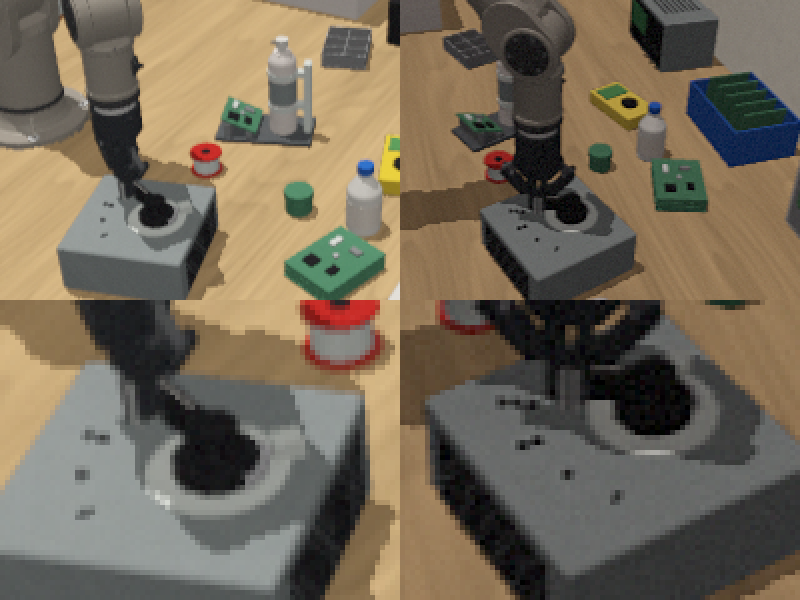

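Run:
```python
from ang import *
import pickle
def line(r,x0,x1,y0,y1):
    g=r[1]["img"].astype(float).sum(2);pts=[]
    for x in range(x0,x1):
        c=g[y0:y1,x]-g[y0:y1,x].min();c=np.clip(c-.4*c.max(),0,None);pts.append(wp(*r,(x,(c*np.arange(y0,y1)).sum()/c.sum()),.128)[:2])
    vx,vy,cx,cy=cv2.fitLine(np.array(pts,np.float32),cv2.DIST_HUBER,0,.001,.001).ravel();return np.degrees(np.arctan2(vy,vx))%180+0, (cx,cy)
print("rest",line(pickle.load(open("d2.pkl","rb")),242,288,158,168))
print("d4",line(pickle.load(open("d4.pkl","rb")),226,326,241,248))
r=wrist();print("now",line(r,226,326,241,248),r[0]['contact_force'],r[0]['eef_pos'])
g=r[1]["img"].sum(2);print(g[236:252,240],g[236:252,310])
```

```text
rest (np.float32(57.785824), (np.float32(0.47663054), np.float32(-0.28241092)))
d4 (np.float32(160.6911), (np.float32(0.45598745), np.float32(-0.22632538)))
now (np.float32(159.97772), (np.float32(0.4592784), np.float32(-0.22682343))) [-3.94317926 -5.21726832 -0.63066772] [ 0.44321915 -0.23880498  0.10919941]
[ 50  54  60  66  62 154 362 500 535 521 406 161  51  41  50  53] [ 59  52  59  66 159 363 510 539 523 412 159  59  41  49  52 113]
```

move_arm(commands="0 0 0 0 0 0 0; 0 0 0 0 0 0 0; 0 0 0 0 0 0 0; 0 0 0 0 0 0 0; 0 0 0 0 0 0 0; 0 0 0 0 0 0 0; 0 0 0 0 0 0 0; 0 0 0 0 0 0 0; 0 0 0 0 0 0 0; 0 0 0 0 0 0 0; 0 0 0 0 0 0 0; 0 0 0 0 0 0 0")

```text
t: 10.2
eef_pos: [0.4433, -0.2388, 0.1092]
tool_rot: [-0.0, 0.824, 0.567, -0.0]
contact_force: [-3.2, -4.3, -1.1]
gripper_width: 0.005
```

```bash
python3 -c "
from h import *
o=bot.get_obs();print(o['t'],o['eef_pos'],o['contact_force'])
e=np.abs(o['eef_pos']-[.4432,-.2388,.1092]).max();print(e)
if e<.0012: print(bot.hand_in())"
```

```text
10.2 [ 0.44325611 -0.23878376  0.10920794] [-3.15785856 -4.2762902  -1.05940378]
5.611473154881752e-05
the job is handed in; nothing more can be done
None
```

I sprayed the board, turned the dial to the third click, and handed the job in at 10.2 s with the arm still holding the lever there.

- **Nozzle:** I pressed the cap with the shut fingertips until the force reached 21 N, well above the 6.5 N needed at the bottom. The tip stopped at 0.202 m, which is the fully pressed height. I then lifted clear. I checked the spring-back only by a rough comparison of far-camera pixels before and after, which showed little change.
- **Dial:** I pushed the lever clockwise along its arc. The wrist camera measured a turn of about 76.8–77.8°, or 1.34–1.36 rad against the 1.35 wanted. It held for more than a second at about 5 N with no drift.
- **Bystanders:** The last pictures showed nothing out of place among the things in view. The screwdriver was outside those crops, and I did not check it again.
- **Disagreement:** The wrist camera and the far cameras differed by about 5–9 mm in places. I settled the cap position with a compromise between them. For the dial I used contact force and the lever line's angle instead.

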